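# Index the turntable and swing the probe over the gauge

## Robot

A 6-joint arm with a two-finger parallel gripper is mounted at the origin on the work surface. World frame = base frame: x ahead of the robot, y to its left, z up, the work surface at z = 0. Lengths are in m, angles in degrees, forces in N, time in s.
With the tool pointing down it reaches from about 0.3 to 0.775 m from the base axis. Payload 14.6 kg.
Tool frame: the origin (TCP) lies at the very end of the fingers, on their centre line; the grasp point (between the pads) lies 19 mm behind it; z points along the fingers, y is the line along which they close (so a half turn about z gives the same grasp; the last joint's range is limited). The gripper opens to 85 mm and grips with 20 to 120 N. Pads are 22 mm wide; open, the fingers measure 114 mm over their backs; the gripper's body (76 mm by 85 mm) begins 54 mm behind the grasp point. The pads swing forward as they close: fully open they stand 13 mm farther back than shut.
Start: joints at [63.908, 17.183, 87.147, -0, 75.671, -3.816], TCP at [0.208, 0.509, 0.231] pointing down, gripper open.
Joint ranges: [-173.82, 173.82], [-45.26, 126.66], [13.44, 144.39], [-59.66, 239.66], [0, 175.72], [-146.38, 146.38]. Speed limits (degrees/s): [127.2, 127.2, 147.25, 180, 180, 180].

## Interface

Orientations are given as [roll, pitch, yaw] about the fixed x, y, z axes, in that order (R = Rz(yaw) Ry(pitch) Rx(roll)).
In Python, from bench import robot gives the robot as it stands.
- The arm moves only by the shell command python3 -m creep 'ROWS' [FORCE]. ROWS is JSON, a list of rows, each a list of 7 numbers: the turn, a rotation vector about the world's x, y, z in rad, then the shift along the world's x, y, z in m, then the opening, from 0 (shut) to 1 (fully open). In form: [[ax, ay, az, dx, dy, dz, hand], ...]. A call has 1 to 8 rows; each row is the pose to reach, as a shift and turn from the pose commanded when the call began; what a row does not reach only later rows make up. A row lasts 1/10 s, in which the tool goes at most 50 mm and 8.59 degrees, less where a joint would pass 70% of its speed; a pose out of reach is approached as far as the arm can. A call with a gripper value outside its range is refused whole. The fingers move at their own pace and stop on an object; FORCE is the grip in N (left out, the last holds). Time passes only in rows, so rows that repeat a pose let the fingers close. It gives the time, the measured TCP pose, the force, the opening and the grip force at its end, in the units of the state.
- robot.read_state(): the state, without advancing time (a new reading comes with each control period).
- robot.snapshot(name): name is "side" or "top" or "wrist"; returns a dict with "pixels" (420x560x3 uint8, red, green, blue), "intrinsics" (3x3 intrinsics, pixels), "k1" (the pictures are not rectified: a ray, as slopes to the right and down, at radius r is drawn at 1 + k1 r^2 times it, then the intrinsics apply), "R" (3x3) and "t" (3): a world point X has camera coordinates R X + t. Camera axes: x right, y down, z forward; pixel columns grow to the right and rows downward; lengths in m; the calibration is good to about 2 mm. A picture is of the moment at which its call begins. There is no depth.
- robot.sign_off(): hands the job in; it is judged then, once.
The state is a dict: "t": time; "joint_positions": joint angles; "qvel": joint speeds; "tau": joint torques, N m; "eef_pos": TCP position; "orientation": TCP orientation; "contact_force": force on the tool from outside, world axes, zero at the start; "torque": the same for the moment, N m; "width": opening from 0.0 (shut) to 1.0 (fully open); "grasp_force": force on a finger pad.
Only numpy, scipy, OpenCV 4.12 (cv2) and the standard library are available. Lean on these libraries where they do the work, as an engineer would, in place of code of your own. Each camera call takes 0.05 s, during which the arm holds its last target. There are 200 camera calls.

## Task

Set up the roundness check by pushing only, gripping and lifting nothing: first push the turntable's pointer bar round until it points straight at the middle of the round post (not the square block), then push the probe arm round until its stylus hangs over the middle of the steel gauge that stands on the turntable. Push gently, do not touch the gauge itself, leave the things round about where they are, and finish with the hand clear.

Things in the scene. Friction and masses are not known exactly. Their poses are not given: they have to be found in the camera images.
- stage: The fixture, fixed on a black granite plate whose top is 40 mm above the work surface. Origin: on the granite, on the turntable's axis ('up' below = height over this origin). x: pointer direction at joint 0; probe column on the -x side. Foot plate 8 mm thick, x -220 to +70 mm, 110 mm wide. Turntable disc 120 mm across, top 45 mm up.
- turntable (a joint): Turntable angle about its vertical axis, rad, counter-clockwise from above; at 0 the pointer bar lies along the stage's +x. Stops at -1.5 and 1.5. Stiff bearing (0.22 N m, about 2 N at the bar's end): stays where it is left.
- pointer_tip (a point): Tip of the pointer, 142 mm from the turntable's axis, 38 mm up: a steel bar 14 mm wide and 14 mm tall (31 to 45 mm up) sticking out radially from the rim (60 mm from the axis) to 120 mm, then a cone to this tip. Axes: x outward along the bar, z up. Push the bar sideways 75 to 115 mm from the axis; below it lie only granite and the foot plate.
- round_post: Upright plain round steel post, 26 mm across and 72 mm tall, fixed on the granite 165 to 200 mm from the turntable's axis, to one side or the other of where the pointer starts. Origin: centre of its underside.
- square_block: Square steel block 36 x 36 mm and 40 mm tall, fixed on the granite on the other side of the pointer. Not the one to point at. Origin: centre of its underside.
- probe_arm (a joint): Probe arm angle about its column, rad, counter-clockwise from above; at 0 the arm lies along the stage's +x, over the turntable's axis. Starts swung aside at 1.0 to 1.4 (towards the stage's +y); over the gauge it reads about 0. Stops at -0.7 and 1.75. Friction 0.10 N m (1 N at 100 mm): stays where it is left.
- probe_pivot (a point): On the axis of the probe arm's column, 170 mm from the turntable's axis on the stage's -x side, 127 mm up (mid-height of the arm). Axes as the stage's. Hub 34 mm across, top 139 mm up; column 22 mm thick.
- stylus_tip (a point): Lowest point of the stylus hanging from the probe arm's free end, 170 mm from the column's axis, 104 mm up (9 mm above the gauge). The arm is a level grey bar 12 mm wide, 12 mm tall (121 to 133 mm up), 170 mm long. Push it sideways about 100 mm from the column, fingertips 103 to 118 mm up to pass over the gauge. Axes: x along the arm outward, z up.
- gauge: Plain steel cylinder, 44 mm across and 50 mm tall, standing loose on the turntable within 9 mm of its axis; turns with it. Origin: centre of its underside, 45 mm up; its top is 95 mm up.
- magnet_base: Loose red magnet base, 50 x 45 x 50 mm with a small black knob, standing on the granite. Bystander. Origin: centre of its underside.
- ring_gauge: Loose dark steel ring, 64 mm across, hole 40 mm, 18 mm tall, on the granite. Bystander. Origin: centre of its underside.
- brass_weight: Loose brass weight with a knob, 36 mm across and 50 mm tall, on the granite. Bystander. Origin: centre of its underside.
There are look-alikes about, which are no part of the job. Leave any pink or turquoise look-alike of the gauge alone.

How it is judged (in metres and radians):
On the way, in this order (a step that is already met when the one before it is completed fails the run):
1. the pointer is at rest aimed at the round post, the probe arm still swung aside (y of round_post in the frame of pointer_tip between -0.01 and 0.01 m and x of round_post in the frame of pointer_tip above 0 m and velocity of joint turntable between -0.05 and 0.05 rad/s and value of joint probe_arm above 0.5 rad), for 0.2 s.
2. the stylus hangs still over the gauge (horizontal distance between stylus_tip and gauge below 0.014 m and velocity of joint probe_arm between -0.05 and 0.05 rad/s), for 0.2 s.
At the end, for the whole second after the job is handed in: The line of the pointer passes within 10 mm of the round post's axis; the stylus tip is within 14 mm, seen from above, of the gauge's axis; the gauge stands upright on the turntable within 30 mm of its axis; all at rest (all of step 2 and y of round_post in the frame of pointer_tip between -0.01 and 0.01 m and x of round_post in the frame of pointer_tip above 0 m and angle between gauge's own z axis and vertical below 0.1 rad and horizontal distance between gauge and stage below 0.03 m and height (world z) of gauge above 0.08 m and velocity of joint turntable between -0.05 and 0.05 rad/s and linear speed of gauge below 0.01 m/s); the robot touches nothing.
It fails at once if the robot touches the gauge (contact force between gauge and the fingers above 1 N or contact force between gauge and the arm above 1 N).
It fails at once if the gauge tips or leaves the turntable (angle between gauge's own z axis and vertical above 0.3 rad or height (world z) of gauge above 0.1 m or height (world z) of gauge below 0.075 m).
It fails at once if the fixture is pinched or shoved hard (over 25 N) (contact force between stage and the fingers above 25 N or contact force between stage and the arm above 25 N).
It fails at once if a bystander is pushed more than 15 mm or lifted (distance of any of magnet_base, ring_gauge, brass_weight from where it was at the start of the episode above 0.015 m).
It also fails if it takes over 72 s, if anything falls off the work surface, if the arm or the gripper's body presses on something with over 40 N, if the wrist force passes 120 N, or if a joint passes its speed limit or range.

## Working session

There is one attempt and no reset: what is moved stays moved. The work goes in short steps, Python scripts to look and compute and a shell command to move; the robot and the scene stay as the last step left them, time stands still between calls to the robot, and variables do not carry over. Pictures are saved under pics/ and viewed, at most 10 in all, crops included, and the job is handed in when it is done.

```bash
mkdir -p pics; ls
cat > h.py <<'E'
import numpy as np, cv2
from bench import robot
def snap(n,f=None):
    s=robot.snapshot(n)
    if f: cv2.imwrite('pics/'+f,s['pixels'][:,:,::-1])
    s={k:(np.array(v) if k!='pixels' else v) for k,v in s.items()}
    return s
def ray(s,uv):
    K=s['intrinsics']; d=np.array([(uv[0]-K[0,2])/K[0,0],(uv[1]-K[1,2])/K[1,1]])
    u=d.copy()
    for _ in range(30): u=d/(1+float(s['k1'])*(u@u))
    return -s['R'].T@s['t'], s['R'].T@np.array([u[0],u[1],1])
def onz(s,uv,z):
    c,d=ray(s,uv); return c+d*(z-c[2])/d[2]
def proj(s,X):
    p=s['R']@np.array(X)+s['t']; u=p[:2]/p[2]; u=u*(1+float(s['k1'])*(u@u)); return (s['intrinsics']@[u[0],u[1],1])[:2]
def tri(s1,a,s2,b):
    c,d=ray(s1,a); e,f=ray(s2,b)
    t=np.linalg.lstsq(np.c_[d,-f],e-c,rcond=None)[0]
    p,q=c+d*t[0],e+f*t[1]; return (p+q)/2,np.linalg.norm(p-q)
E
python3 - <<'E'
from h import *
a=snap('top','top.png');b=snap('side','side.png')
for s in(a,b): print((-s['R'].T@s['t']).round(3),s['R'].round(2).tolist(),s['intrinsics'][0,0],s['k1'])
print(robot.read_state())
E
```

```text
pics
[0.4   0.044 0.949] [[-0.03, -1.0, 0.01], [-0.99, 0.02, -0.13], [0.13, -0.02, -0.99]] 394.07831929696573 -0.004172482124368824
[0.253 0.743 0.652] [[-0.93, -0.36, 0.02], [-0.22, 0.52, -0.83], [0.29, -0.77, -0.56]] 382.4707193186024 -0.04646314264445003
{'t': 0.1, 'joint_positions': array([ 6.39097192e+01,  1.72122914e+01,  8.71760223e+01,  1.55513279e-03,
        7.56726782e+01, -3.81623891e+00]), 'qvel': array([-0.10351159, -0.08306463, -0.09844085, -0.05546429, -0.06402923,
        0.0641001 ]), 'tau': array([ 1.40916982e-03, -5.44375241e+01, -3.62373662e+01, -3.06302226e-06,
        3.00481952e-03, -3.02256490e-05]), 'eef_pos': array([0.20837578, 0.50876736, 0.23078486]), 'orientation': array([-1.79939244e+02, -5.56243502e-03,  1.57725570e+02]), 'contact_force': array([-0.00206967, -0.36599968, -0.01664757]), 'torque': array([ 0.04183246, -0.01529731, -0.01990986]), 'grasp_force': 0.0, 'width': 0.998339836955009}
```

View pics/top.png

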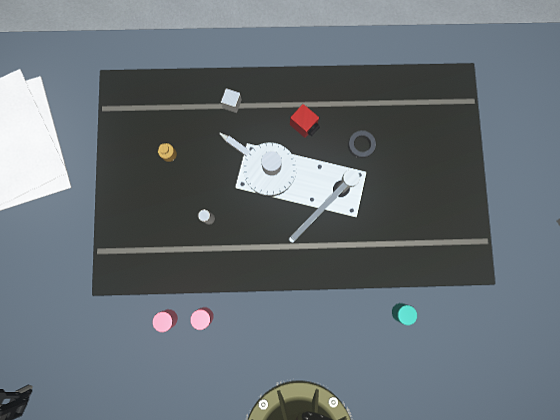

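View pics/side.png

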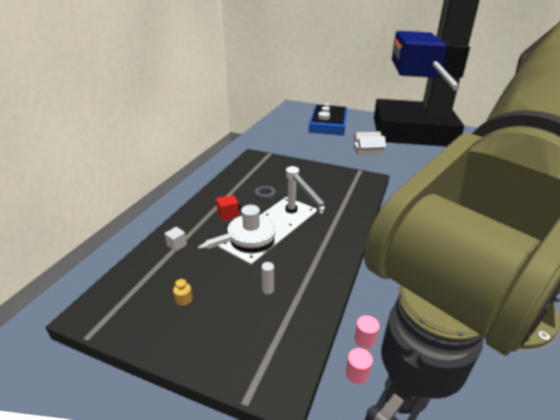

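The top view shows the turntable at (270,168), its pointer tip at (222,134), the probe hub at (352,177) and the arm end at (292,240). The bystanders are the magnet (305,119), ring (362,144) and brass weight (166,152).
There are two candidates to aim at. The upright at (206,216), side view (268,278), is round and tall. The one at (231,100), side view (176,238), is square and low. The round one fits the description. I'll confirm it in an enlarged crop.

Run:
```python
from h import *
t=cv2.imread('pics/top.png');s=cv2.imread('pics/side.png')
a=cv2.resize(t[80:260,180:380],None,fx=4,fy=4,interpolation=cv2.INTER_CUBIC)[:600]
a=cv2.resize(t[85:260,190:380],(760,700))[:600] if 0 else cv2.resize(t[85:250,190:390],(720,594),interpolation=cv2.INTER_CUBIC)
cv2.imwrite('pics/c1.png',a)
cv2.imwrite('pics/c2.png',cv2.resize(s[150:310,150:340],(712,600),interpolation=cv2.INTER_CUBIC))
```

```text
(no output)
```

View pics/c1.png

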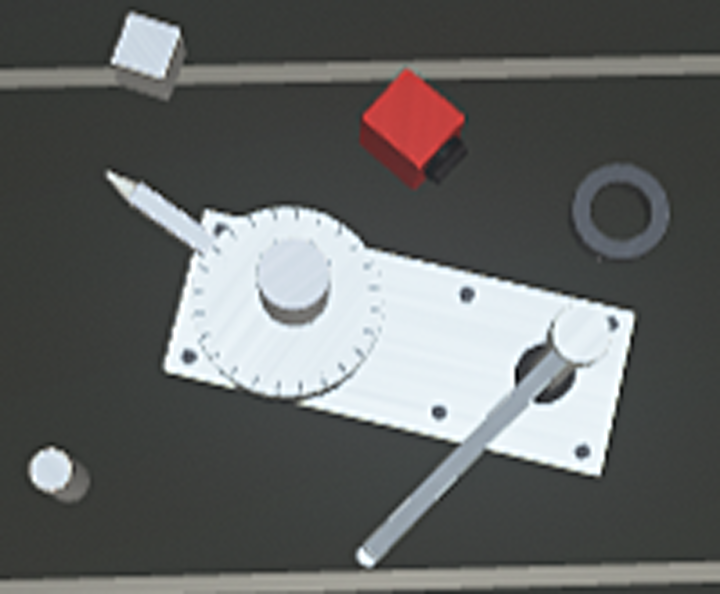

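View pics/c2.png

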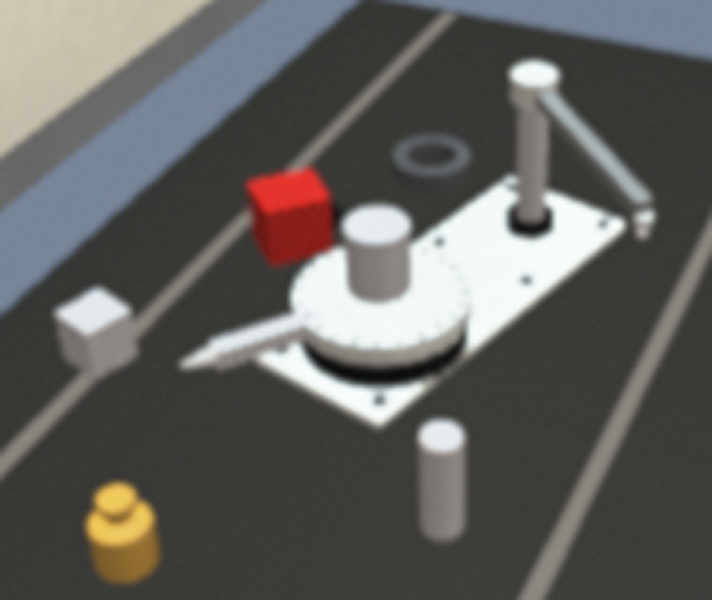

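The crops confirm it. The plain round cylinder is at c1 (51,470) / c2 (442,436). The square block is at c1 (148,45) / c2 (95,330), on the other side of the pointer. I'll measure from both views.

```bash
cat > m.py <<'E'
from h import *
a=snap('top');b=snap('side')
T=lambda U,V:np.array([(U+.5)/3.6-.5+190,(V+.5)/3.6-.5+85])
S=lambda U,V:np.array([(U+.5)/3.747-.5+150,(V+.5)/3.75-.5+150])
P=dict(post=((51,470),(442,436),.112),hub=((581,334),(534,76),.179),gauge=((293,273),(377,225),.135),disc=((288,302),(380,298),.085),
 tip=((107,172),(181,365),.078),armend=((366,557),(645,200),.173),block=((148,45),(95,308),.080))
W={}
for k,(p,q,z) in P.items():
    x,e=tri(a,T(*p),b,S(*q)); W[k]=onz(a,T(*p),z); print(k,x.round(4),'gap',round(e,4),'top@z',W[k][:2].round(4),'side@z',onz(b,S(*q),z)[:2].round(4))
d=W['disc'];f=lambda v:np.degrees(np.arctan2(v[1],v[0]))
for k in('hub','post','tip','gauge'): v=W[k]-d; print(k,'r',np.hypot(*v[:2]).round(4),'az',f(v).round(2))
v=W['armend']-W['hub']; print('arm r',np.hypot(*v[:2]).round(4),f(v))
for n,s,m in(('brass',a,None),('magnet',a,None)): pass
print('brass',onz(a,(166,148),.09),'ring',onz(a,(362,144),.058),'magnet',onz(a,T(413,113),.09))
E
python3 m.py
```

```text
post [0.4976 0.1934 0.1108] gap 0.0001 top@z [0.4974 0.1931] side@z [0.4971 0.1946]
hub [ 0.5587 -0.1123  0.1767] gap 0.0 top@z [ 0.5582 -0.1118] side@z [ 0.5572 -0.1082]
gauge [0.6075 0.047  0.1347] gap 0.0007 top@z [0.6077 0.0471] side@z [0.6069 0.0474]
disc [0.6042 0.0511 0.0791] gap 0.0016 top@z [0.6021 0.0508] side@z [0.6014 0.0583]
tip [0.6899 0.1633 0.0793] gap 0.0005 top@z [0.6906 0.1636] side@z [0.6906 0.162 ]
armend [0.4386 0.0109 0.1744] gap 0.0008 top@z [0.4383 0.0108] side@z [0.4396 0.0088]
block [0.7725 0.1363 0.0815] gap 0.0007 top@z [0.7735 0.1366] side@z [0.7733 0.1348]
hub r 0.1685 az -105.09
post r 0.1767 az 126.33
tip r 0.1433 az 51.89
gauge r 0.0068 az -33.58
arm r 0.1715 134.36981483056675
brass [0.65317022 0.28117529 0.09      ] ring [ 0.66196119 -0.16595455  0.058     ] magnet [ 0.72081107 -0.03073671  0.09      ]
```

Heights, radii (142, 170 and 170 mm) and reach all agree with the text. The pointer is at azimuth 51.9°, the post at 126.3° and the probe arm at joint angle about 1.04 rad. So the bar must go about 74° counter-clockwise, pushed from the block side. I'll move over with the hand shut.

```bash
python3 -m creep '[[0,0,-0.1,0.04,-0.033,0,0],[0,0,-0.2,0.08,-0.066,0,0],[0,0,-0.27,0.12,-0.1,0,0],[0,0,-0.27,0.158,-0.132,0,0],[0,0,-0.27,0.196,-0.163,0,0],[0,0,-0.27,0.234,-0.195,0,0],[0,0,-0.27,0.27,-0.225,0,0],[0,0,-0.27,0.30,-0.25,0,0]]' 30; python3 -m creep '[[0,0,0,0.03,-0.025,0,0],[0,0,0,0.065,-0.053,0,0],[0,0,0,0.1,-0.08,0,0],[0,0,0,0.135,-0.11,0,0],[0,0,0,0.165,-0.135,0,0],[0,0,0,0.183,-0.15,0,0],[0,0,0,0.183,-0.15,0,0],[0,0,0,0.183,-0.15,0,0]]'
```

```text
t: 1.0
eef_pos: [0.5101, 0.2568, 0.2312]
orientation: [-180.0, 0.0, 142.2]
contact_force: [-0.2, 0.4, 0.3]
width: 0.003
grasp_force: 0.0
t: 1.8
eef_pos: [0.6913, 0.1089, 0.2306]
orientation: [-180.0, -0.1, 142.2]
contact_force: [0.2, -0.0, 0.9]
width: -0.001
grasp_force: 0.0
```

```bash
python3 -m creep '[[0,0,0,0,0,-0.03,0],[0,0,0,0,0,-0.06,0],[0,0,0,0,0,-0.09,0],[0,0,0,0,0,-0.12,0],[0,0,0,0,0,-0.14,0],[0,0,0,0,0,-0.155,0],[0,0,0,0,0,-0.161,0],[0,0,0,0,0,-0.161,0]]'
python3 - <<'E'
from h import *
s=snap('side')['pixels'][:,:,::-1]; t=snap('top')['pixels'][:,:,::-1]
cv2.imwrite('pics/d1.png',np.hstack([cv2.resize(s[130:310,120:320],(400,360)),cv2.resize(t[70:250,190:390],(400,360))]))
E
```

```text
t: 2.6
eef_pos: [0.6912, 0.1094, 0.0702]
orientation: [-180.0, -0.0, 142.3]
contact_force: [-0.2, 0.7, -0.2]
width: 0.0
grasp_force: 0.0
```

View pics/d1.png

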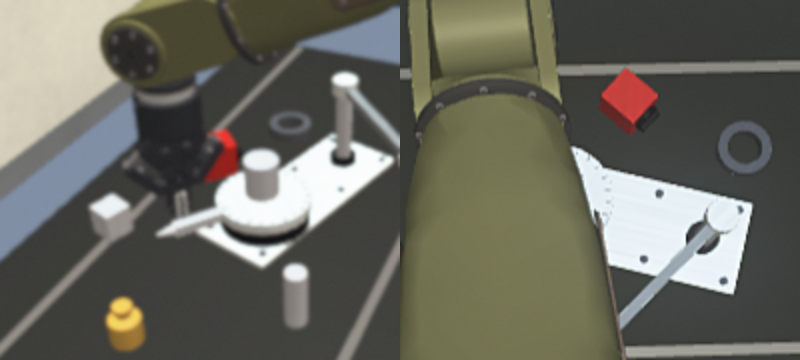

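The fingers stand between the pointer bar, d1 (190,220), and the square block, d1 (110,215), clear of both. Next I'll work out the pushing arc.

Run:
```python
from h import *
c=np.array([.602,.051]);
def F(th): t=np.radians(th); return c+.1*np.array([np.cos(t),np.sin(t)])+.018*np.array([np.sin(t),-np.cos(t)])
p=np.array([.691,.109]);b=52
for i,th in enumerate([46,49,52,55,58,61,64,67, 70,73,76,79,82,85,88,91, 94,97,100,103,106,109,112,115,118,121]):
    print(th,round(np.radians(th-b),3),(F(th)-p).round(3))
    if i in(7,15): p=F(th).round(3);b=th
```

```text
46 -0.105 [-0.007  0.001]
49 -0.052 [-0.01   0.006]
52 0.0 [-0.013  0.01 ]
55 0.052 [-0.017  0.014]
58 0.105 [-0.021  0.017]
61 0.157 [-0.025  0.021]
64 0.209 [-0.029  0.024]
67 0.262 [-0.033  0.027]
70 0.052 [-0.005  0.003]
73 0.105 [-0.01   0.005]
76 0.157 [-0.014  0.008]
79 0.209 [-0.019  0.01 ]
82 0.262 [-0.024  0.012]
85 0.314 [-0.029  0.013]
88 0.367 [-0.035  0.014]
91 0.419 [-0.04   0.015]
94 0.052 [-0.005  0.001]
97 0.105 [-0.01   0.001]
100 0.157 [-0.016  0.002]
103 0.209 [-0.021  0.001]
106 0.262 [-0.026  0.001]
109 0.314 [-0.032  0.   ]
112 0.367 [-0.037 -0.001]
115 0.419 [-0.042 -0.002]
118 0.471 [-0.047 -0.003]
121 0.524 [-0.052 -0.005]
```

```bash
python3 -m creep '[[0,0,-0.05,-0.007,0.003,0,0],[0,0,-0.04,-0.010,0.006,0,0],[0,0,0,-0.013,0.010,0,0],[0,0,0.052,-0.017,0.014,0,0],[0,0,0.105,-0.021,0.017,0,0],[0,0,0.157,-0.025,0.021,0,0],[0,0,0.209,-0.029,0.024,0,0],[0,0,0.262,-0.033,0.027,0,0]]'
```

```text
t: 3.5
eef_pos: [0.659, 0.1359, 0.0714]
orientation: [180.0, 0.1, 157.5]
contact_force: [1.5, -2.1, 0.4]
width: 0.001
grasp_force: 1.3
```

```bash
python3 -m creep '[[0,0,0.052,-0.005,0.003,0,0],[0,0,0.105,-0.01,0.005,0,0],[0,0,0.157,-0.014,0.008,0,0],[0,0,0.209,-0.019,0.01,0,0],[0,0,0.262,-0.024,0.012,0,0],[0,0,0.314,-0.029,0.013,0,0],[0,0,0.367,-0.035,0.014,0,0],[0,0,0.419,-0.04,0.015,0,0]]'
python3 - <<'E'
from h import *
s=snap('side')['pixels'][:,:,::-1]; t=snap('top')['pixels'][:,:,::-1]
cv2.imwrite('pics/d2.png',np.hstack([cv2.resize(s[130:310,120:320],(400,360)),cv2.resize(t[70:250,190:390],(400,360))]))
E
```

```text
t: 4.3
eef_pos: [0.619, 0.1514, 0.0715]
orientation: [180.0, 0.2, -178.5]
contact_force: [2.1, -0.1, -0.5]
width: 0.002
grasp_force: 1.4
```

View pics/d2.png

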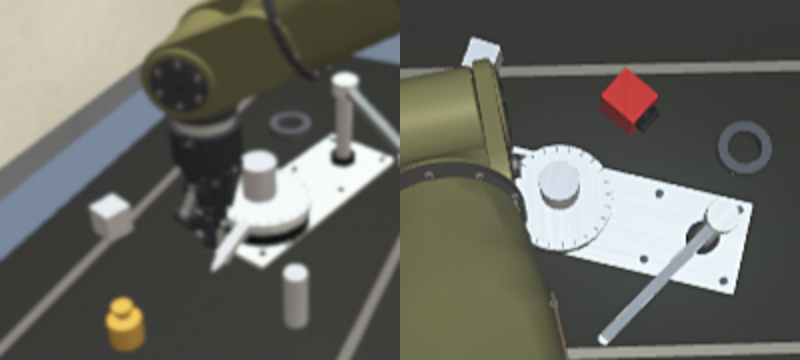

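The pointer follows the hand at about 2 N, with its tip at d2 (215,268), and it is heading for the post. I'll continue the push and stop a little short.

```bash
python3 -m creep '[[0,0,0.052,-0.005,0.001,0,0],[0,0,0.105,-0.010,0.001,0,0],[0,0,0.157,-0.016,0.002,0,0],[0,0,0.209,-0.021,0.001,0,0],[0,0,0.262,-0.026,0.001,0,0],[0,0,0.314,-0.032,0,0,0],[0,0,0.367,-0.037,-0.001,0,0],[0,0,0.419,-0.042,-0.002,0,0]]'; python3 -m creep '[[0,0,0.03,-0.003,-0.001,0,0],[0,0,0.052,-0.005,-0.001,0,0],[0,0,0.07,-0.007,-0.002,0,0],[0,0,0.07,-0.007,-0.002,0,0]]'
python3 - <<'E'
from h import *
s=snap('side')['pixels'][:,:,::-1]; t=snap('top')['pixels'][:,:,::-1]
cv2.imwrite('pics/d3.png',np.hstack([cv2.resize(s[190:310,190:320],(433,400),interpolation=2),cv2.resize(t[130:250,190:300],(366,400),interpolation=2)]))
E
```

```text
t: 5.2
eef_pos: [0.5772, 0.149, 0.0711]
orientation: [-180.0, 0.1, -154.6]
contact_force: [3.6, -0.7, 0.3]
width: 0.005
grasp_force: 1.3
t: 5.6
eef_pos: [0.5696, 0.147, 0.0706]
orientation: [-180.0, 0.0, -150.7]
contact_force: [1.7, -0.4, 1.2]
width: -0.002
grasp_force: 0.8
```

View pics/d3.png

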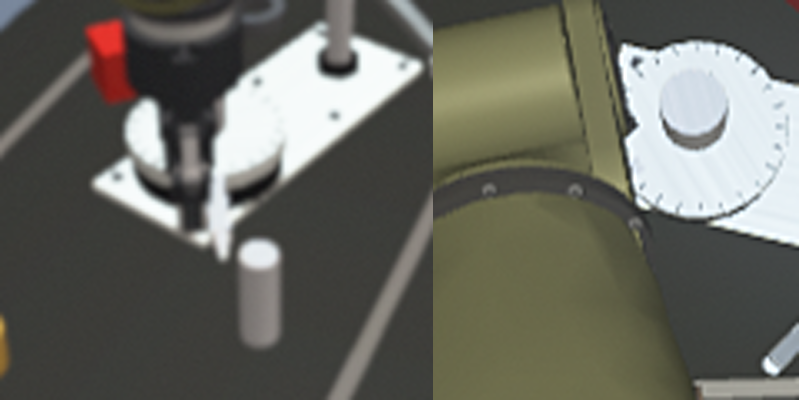

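The pointer tip is at d3 (224,260), i.e. side view (256.9,267.7), just short of the post.

Run:
```python
from h import *
b=snap('side'); c=np.array([.602,.051])
x=onz(b,(256.9,267.7),.078)[:2]; v=x-c; print(x,np.hypot(*v),np.degrees(np.arctan2(v[1],v[0])))
u=v/np.hypot(*v); w=np.array([.4973,.1938])-c; print('miss',u[0]*w[1]-u[1]*w[0])
def F(th): t=np.radians(th); return c+.1*np.array([np.cos(t),np.sin(t)])+.018*np.array([np.sin(t),-np.cos(t)])
p=F(119)
for th in range(120,130): print(th,(F(th)-p).round(4))
```

```text
[0.53195386 0.17441723] 0.14190938989229648 119.57732013185183
miss 0.020570838853518583
120 [-0.0017 -0.0006]
121 [-0.0033 -0.0012]
122 [-0.005  -0.0018]
123 [-0.0066 -0.0025]
124 [-0.0083 -0.0032]
125 [-0.0099 -0.0039]
126 [-0.0115 -0.0047]
127 [-0.0131 -0.0055]
128 [-0.0146 -0.0063]
129 [-0.0162 -0.0071]
```

```bash
python3 -m creep '[[0,0,0.03,-0.003,-0.001,0,0],[0,0,0.06,-0.006,-0.002,0,0],[0,0,0.09,-0.0085,-0.0035,0,0],[0,0,0.117,-0.011,-0.0045,0,0],[0,0,0.117,-0.011,-0.0045,0,0],[0,0,0.117,-0.003,0.0015,0,0],[0,0,0.117,0.005,0.0075,0,0],[0,0,0.117,0.010,0.011,0,0]]'; python3 -m creep '[[0,0,0,0.003,0.002,0.03,0],[0,0,0,0.003,0.002,0.07,0],[0,0,0,0.003,0.002,0.11,0],[0,0,0,0.0,0.03,0.13,0],[0,0,0,0.0,0.07,0.15,0],[0,0,0,0.0,0.12,0.16,0],[0,0,0,0.0,0.16,0.16,0],[0,0,0,0.0,0.19,0.16,0]]';  python3 -m creep '[[0,0,0,-0.04,0.01,0,0],[0,0,0,-0.08,0.02,0,0],[0,0,0,-0.12,0.03,0,0],[0,0,0,-0.16,0.03,0,0],[0,0,0,-0.2,0.03,0,0],[0,0,0,-0.23,0.03,0,0],[0,0,0,-0.25,0.03,0,0],[0,0,0,-0.25,0.03,0,0]]'
python3 - <<'E'
from h import *
s=snap('side','side2.png')['pixels'][:,:,::-1]; t=snap('top','top2.png')['pixels'][:,:,::-1]
cv2.imwrite('pics/d4.png',np.hstack([cv2.resize(s[190:310,190:310],(400,400),interpolation=2),cv2.resize(t[130:250,190:310],(400,400),interpolation=2)]))
E
```

```text
t: 6.55
eef_pos: [0.5803, 0.1587, 0.0701]
orientation: [180.0, -0.0, -144.0]
contact_force: [0.2, 0.2, -0.4]
width: 0.008
grasp_force: 0.0
t: 7.35
eef_pos: [0.5791, 0.3509, 0.2303]
orientation: [180.0, 0.0, -143.9]
contact_force: [0.1, 0.6, 0.0]
width: -0.001
grasp_force: 0.0
t: 8.15
eef_pos: [0.3279, 0.3785, 0.2307]
orientation: [180.0, 0.0, -143.9]
contact_force: [-0.4, -0.5, -0.8]
width: 0.003
grasp_force: 0.0
```

View pics/d4.png

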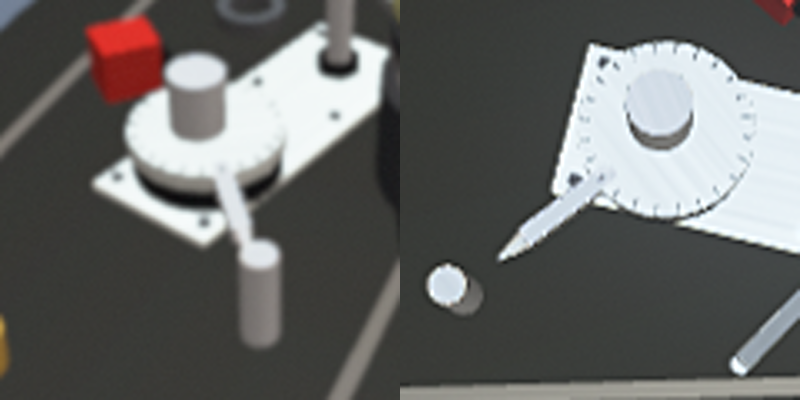

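The pointer now lines up with the round post: tip at d4 (501,258), post top at (447,286). The gauge is upright with its top at (659,102). I'll check these numerically and plan the probe swing.

Run:
```python
from h import *
a=snap('top')
T=lambda U,V:np.array([190+(U-399.5)/3.3333-.5,130+(V+.5)/3.3333-.5])
tip=onz(a,T(501,258),.078)[:2]; post=onz(a,T(447,286),.112)[:2]; c=onz(a,T(666,129),.085)[:2]; g=onz(a,T(659,102),.135)[:2]
base=onz(a,T(600,180),.085)[:2]
print(tip,post,c,g)
for o in(c,np.array([.602,.051]),base):
    v=tip-o;u=v/np.hypot(*v);w=post-o;print('r',np.hypot(*v),'miss',u[0]*w[1]-u[1]*w[0])
h=np.array([.5585,-.112]); v=g-h; A=np.degrees(np.arctan2(v[1],v[0])); print('gauge from hub r',np.hypot(*v),'az',A)
# push arm from the ccw side; finger y 11mm + 6mm
def F(th): t=np.radians(th); return h+.1*np.array([np.cos(t),np.sin(t)])+.017*np.array([-np.sin(t),np.cos(t)])
print('start',F(134.4),h+.1*np.array([np.cos(2.346),np.sin(2.346)])+.032*np.array([-np.sin(2.346),np.cos(2.346)]))
for th in np.arange(134,A-1,-4): print(round(th),F(th).round(4))
print(A,F(A))
```

```text
[0.51872836 0.16337033] [0.49687648 0.193266  ] [0.60249387 0.05124032] [0.60837927 0.05484574]
r 0.13996357015208702 miss -0.0003856332393836065
r 0.13986156642113626 miss -0.00024280196696602196
r 0.0838191248459342 miss -0.0002881257297799311
gauge from hub r 0.17414202283220884 az 73.35573275332054
start [ 0.47638763 -0.05244701] [ 0.46565693 -0.06296772]
134 [ 0.4768 -0.0519]
130 [ 0.4812 -0.0463]
126 [ 0.486  -0.0411]
122 [ 0.4911 -0.0362]
118 [ 0.4965 -0.0317]
114 [ 0.5023 -0.0276]
110 [ 0.5083 -0.0238]
106 [ 0.5146 -0.0206]
102 [ 0.5211 -0.0177]
98 [ 0.5277 -0.0153]
94 [ 0.5346 -0.0134]
90 [ 0.5415 -0.012 ]
86 [ 0.5485 -0.0111]
82 [ 0.5556 -0.0106]
78 [ 0.5627 -0.0107]
74 [ 0.5697 -0.0112]
73.35573275332054 [ 0.57085514 -0.01132056]
```

The pointer misses the post axis by less than 1 mm. Next I'll go to the far (base) side of the probe arm.

```bash
python3 -m creep '[[0,0,0.04,0.005,-0.03,0,0],[0,0,0.08,0.015,-0.07,0,0],[0,0,0.12,0.025,-0.11,0,0],[0,0,0.145,0.035,-0.15,0,0],[0,0,0.145,0.045,-0.19,0,0],[0,0,0.145,0.055,-0.23,0,0],[0,0,0.145,0.065,-0.265,0,0],[0,0,0.145,0.07,-0.29,0,0]]'; python3 -m creep '[[0,0,0,0.01,-0.03,0,0],[0,0,0,0.025,-0.07,0,0],[0,0,0,0.04,-0.11,0,0],[0,0,0,0.055,-0.145,0,0],[0,0,0,0.061,-0.157,0,0],[0,0,0,0.061,-0.157,0,0]]'
python3 - <<'E'
from h import *
s=snap('side')['pixels'][:,:,::-1]; t=snap('top')['pixels'][:,:,::-1]
cv2.imwrite('pics/d5.png',np.hstack([cv2.resize(s[130:290,220:380],(400,400),interpolation=2),cv2.resize(t[130:290,240:400],(400,400),interpolation=2)]))
E
```

```text
t: 9.1
eef_pos: [0.4006, 0.0855, 0.2304]
orientation: [-180.0, -0.0, -135.8]
contact_force: [0.8, 0.7, -0.5]
width: 0.001
grasp_force: 0.0
t: 9.7
eef_pos: [0.462, -0.0664, 0.2298]
orientation: [-179.9, -0.2, -136.1]
contact_force: [-0.1, 1.1, 0.2]
width: 0.002
grasp_force: 0.0
```

View pics/d5.png

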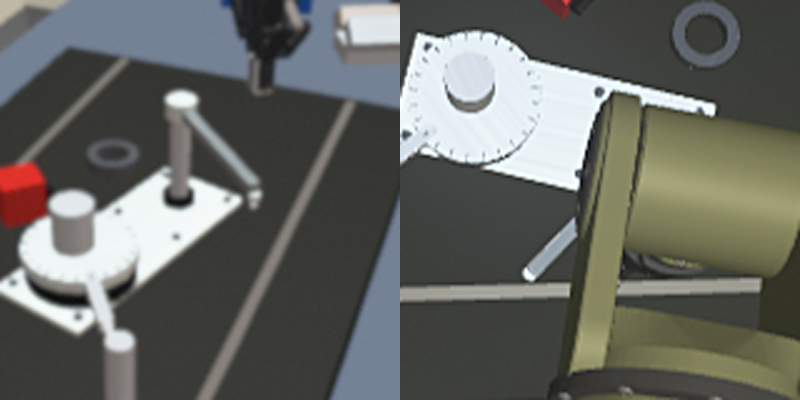

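The fingers are on the base side of the probe arm, above it. The arm end is at d5 right (530,273) and the hub is hidden. I'll descend and begin the push.

```bash
python3 -m creep '[[0,0,0,0,0,-0.02,0],[0,0,0,0,0,-0.04,0],[0,0,0,0,0,-0.06,0],[0,0,0,0,0,-0.075,0],[0,0,0,0,0,-0.082,0],[0,0,0,0,0,-0.082,0]]';  python3 -m creep '[[0,0,0,0.006,0.006,0,0],[0,0,0,0.011,0.011,0,0],[0,0,0,0.015,0.0145,0,0],[0,0,-0.04,0.019,0.019,0,0],[0,0,-0.075,0.021,0.022,0,0],[0,0,-0.11,0.0235,0.0245,0,0],[0,0,-0.145,0.026,0.027,0,0],[0,0,-0.18,0.0285,0.0295,0,0]]'
python3 - <<'E'
from h import *
h=np.array([.5585,-.112])
def F(th): t=np.radians(th); return h+.1*np.array([np.cos(t),np.sin(t)])+.017*np.array([-np.sin(t),np.cos(t)])
p=np.array([.4885,-.0385]);b=124
for i,th in enumerate(list(range(121,76,-3))):
    print(th,round(np.radians(th-b),3),(F(th)-p).round(4))
    if i==7: p=F(th).round(3);b=th
E
```

```text
t: 10.4
eef_pos: [0.461, -0.0643, 0.1479]
orientation: [-179.9, -0.2, -135.9]
contact_force: [1.0, 0.7, 0.7]
width: 0.003
grasp_force: 0.0
t: 11.2
eef_pos: [0.4903, -0.0353, 0.1486]
orientation: [-179.8, -0.2, -146.4]
contact_force: [-0.3, -2.1, 0.9]
width: -0.0
grasp_force: 0.6
121 -0.052 [0.0039 0.0035]
118 -0.105 [0.008  0.0068]
115 -0.157 [0.0123 0.0099]
112 -0.209 [0.0168 0.0129]
109 -0.262 [0.0214 0.0155]
106 -0.314 [0.0261 0.0179]
103 -0.367 [0.0309 0.0201]
100 -0.419 [0.0359 0.022 ]
97 -0.052 [0.0054 0.0012]
94 -0.105 [0.0106 0.0026]
91 -0.157 [0.0158 0.0037]
88 -0.209 [0.021  0.0045]
85 -0.262 [0.0263 0.0051]
82 -0.314 [0.0316 0.0054]
79 -0.367 [0.0369 0.0054]
```

```bash
python3 -m creep '[[0,0,-0.052,0.004,0.0035,0,0],[0,0,-0.105,0.008,0.007,0,0],[0,0,-0.157,0.012,0.010,0,0],[0,0,-0.209,0.017,0.013,0,0],[0,0,-0.262,0.0215,0.0155,0,0],[0,0,-0.314,0.026,0.018,0,0],[0,0,-0.367,0.031,0.020,0,0],[0,0,-0.419,0.036,0.022,0,0]]';  python3 -m creep '[[0,0,-0.052,0.0055,0.001,0,0],[0,0,-0.105,0.0105,0.0025,0,0],[0,0,-0.157,0.016,0.0035,0,0],[0,0,-0.209,0.021,0.0045,0,0],[0,0,-0.25,0.025,0.005,0,0],[0,0,-0.25,0.025,0.005,0,0]]'
python3 - <<'E'
from h import *
s=snap('side')['pixels'][:,:,::-1]; t=snap('top')['pixels'][:,:,::-1]
cv2.imwrite('pics/d6.png',np.hstack([cv2.resize(s[130:250,210:330],(400,400),interpolation=2),cv2.resize(t[110:230,250:370],(400,400),interpolation=2)]))
E
```

```text
t: 12.0
eef_pos: [0.5263, -0.0132, 0.1485]
orientation: [-179.9, -0.2, -170.4]
contact_force: [-1.7, -1.3, -0.3]
width: -0.006
grasp_force: 0.6
t: 12.6
eef_pos: [0.5514, -0.0082, 0.1484]
orientation: [-179.9, -0.2, 175.3]
contact_force: [0.0, -0.3, 0.0]
width: -0.001
grasp_force: 0.0
```

View pics/d6.png

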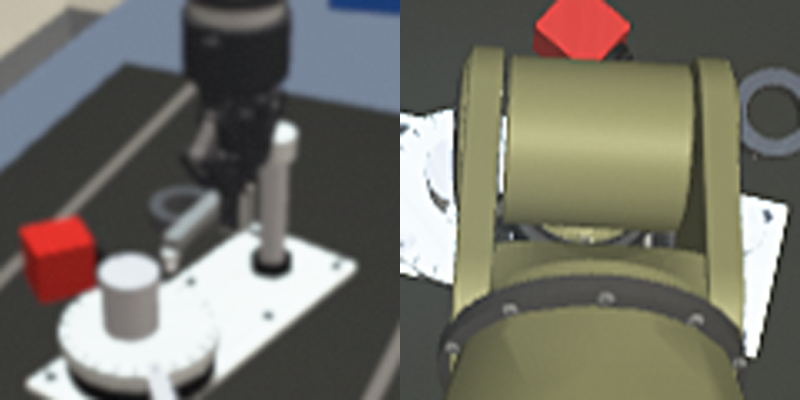

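In d6 the arm is pushed most of the way. The stylus tip is at d6 left (169,266), side view (260.3,209.4), and the gauge top is at (128,270). I'll work out where that puts it.

Run:
```python
from h import *
b=snap('side')
S=lambda U,V:np.array([210+(U+.5)/3.3333-.5,130+(V+.5)/3.3333-.5])
h=np.array([.5585,-.112])
sty=onz(b,S(169,266),.144)[:2]; end=onz(b,S(172,240),.163)[:2]; g=onz(b,S(128,270),.135)[:2]
for n,x in(('sty',sty),('end',end),('gauge',g)):
    v=x-h; print(n,x.round(4),np.hypot(*v).round(4),np.degrees(np.arctan2(v[1],v[0])).round(2))
print(proj(b,[.6084,.0548,.144]),proj(b,[.6084,.0548,.135]), S(169,266),S(128,270))
```

```text
sty [0.5788 0.0495] 0.1628 82.84
end [0.5785 0.044 ] 0.1573 82.69
gauge [0.6099 0.0535] 0.1733 72.76
[248.23009209 207.94533491] [248.36976164 211.04902553] [260.35050851 209.45079951] [248.0503855  210.65081151]
```

The stylus has 9.7° to go, about 16.5 mm of hand travel. I'll do that and then back off.

```bash
python3 -m creep '[[0,0,-0.04,0.004,0,0,0],[0,0,-0.08,0.008,0,0,0],[0,0,-0.11,0.011,0,0,0],[0,0,-0.14,0.0135,-0.0005,0,0],[0,0,-0.165,0.0155,-0.0005,0,0],[0,0,-0.165,0.0165,-0.0005,0,0],[0,0,-0.165,0.0165,-0.0005,0,0],[0,0,-0.165,0.0165,-0.0005,0,0]]';  python3 -m creep '[[0,0,0,-0.01,0.003,0,0],[0,0,0,-0.025,0.007,0,0],[0,0,0,-0.045,0.012,0.01,0],[0,0,0,-0.075,0.02,0.03,0],[0,0,0,-0.11,0.03,0.06,0],[0,0,0,-0.14,0.04,0.08,0],[0,0,0,-0.17,0.08,0.08,0],[0,0,0,-0.19,0.12,0.08,0]]'; python3 -m creep '[[0,0,0,-0.02,0.04,0,0],[0,0,0,-0.04,0.08,0,0],[0,0,0,-0.06,0.12,0,0],[0,0,0,-0.07,0.16,0,0],[0,0,0,-0.08,0.2,0,0],[0,0,0,-0.08,0.24,0,0],[0,0,0,-0.08,0.27,0,0],[0,0,0,-0.08,0.27,0,0]]'
python3 - <<'E'
from h import *
from scipy import ndimage as N
a=snap('top','top3.png');b=snap('side','side3.png')
# predicted pixels for arm end, stylus at several azimuths; print grey profile across arm in top at r=.10,.13 z=.173
h=np.array([.5585,-.112]); g=cv2.cvtColor(a['pixels'],cv2.COLOR_RGB2GRAY).astype(float)
for r in(.05,.08,.11,.14,.16):
    L=[]
    for th in np.arange(64,84,1.):
        t=np.radians(th);u=proj(a,[h[0]+r*np.cos(t),h[1]+r*np.sin(t),.173]);L.append(int(N.map_coordinates(g,[[u[1]],[u[0]]],order=1)[0]))
    print(r,L)
E
```

```text
t: 13.55
eef_pos: [0.5674, -0.0091, 0.1483]
orientation: [-179.9, -0.2, 165.9]
contact_force: [-0.4, 0.3, 0.1]
width: -0.0
grasp_force: 0.0
t: 14.35
eef_pos: [0.3752, 0.1114, 0.2288]
orientation: [-179.9, -0.1, 165.8]
contact_force: [0.9, 0.4, -0.7]
width: 0.003
grasp_force: 0.0
t: 15.15
eef_pos: [0.2963, 0.383, 0.2278]
orientation: [-179.9, -0.2, 166.1]
contact_force: [-0.3, -0.8, 0.0]
width: 0.002
grasp_force: 0.0
0.05 [239, 239, 237, 235, 224, 208, 189, 174, 163, 161, 163, 164, 164, 164, 166, 168, 162, 147, 133, 131]
0.08 [237, 236, 236, 238, 239, 241, 233, 216, 178, 160, 158, 161, 163, 165, 172, 162, 134, 147, 183, 235]
0.11 [141, 225, 244, 236, 236, 237, 237, 241, 231, 196, 162, 163, 164, 165, 171, 125, 167, 229, 242, 238]
0.14 [216, 240, 235, 234, 235, 236, 235, 234, 237, 230, 178, 158, 161, 163, 137, 151, 229, 237, 233, 234]
0.16 [184, 186, 234, 235, 235, 235, 231, 220, 218, 222, 184, 162, 163, 163, 120, 165, 227, 225, 197, 129]
```

The arm now reads azimuth 75.8° and the gauge lies at 73.2°. That puts the stylus about 8 mm off the gauge's axis, inside the 14 mm limit, but a 3.5 mm nudge gives more margin. I'll retrace the path.

```bash
python3 -m creep '[[0,0,0,0,-0.03,0,0],[0,0,0,0,-0.07,0,0],[0,0,0,0.01,-0.11,0,0],[0,0,0,0.02,-0.15,0,0],[0,0,0,0.04,-0.19,0,0],[0,0,0,0.06,-0.23,0,0],[0,0,0,0.08,-0.27,0,0],[0,0,0,0.08,-0.27,0,0]]';  python3 -m creep '[[0,0,0,0.02,-0.04,0,0],[0,0,0,0.05,-0.08,0,0],[0,0,0,0.08,-0.09,-0.02,0],[0,0,0,0.115,-0.10,-0.05,0],[0,0,0,0.145,-0.108,-0.07,0],[0,0,0,0.165,-0.113,-0.08,0],[0,0,0,0.175,-0.116,-0.08,0],[0,0,0,0.175,-0.116,-0.08,0]]'; python3 -m creep '[[0,0,0,0.006,-0.002,0,0],[0,0,0,0.011,-0.003,0,0],[0,0,0,0.014,-0.004,0,0],[0,0,0,0.0165,-0.0045,0,0],[0,0,-0.03,0.0185,-0.0045,0,0],[0,0,-0.03,0.0185,-0.0045,0,0],[0,0,-0.03,0.0185,-0.0045,0,0]]'
```

```text
t: 16.05
eef_pos: [0.3781, 0.1064, 0.2284]
orientation: [-179.8, -0.1, 165.5]
contact_force: [-1.4, 0.2, -0.3]
width: 0.0
grasp_force: 0.0
t: 16.85
eef_pos: [0.5524, -0.0053, 0.1487]
orientation: [-179.9, -0.2, 165.9]
contact_force: [0.2, 0.2, 0.1]
width: 0.001
grasp_force: 0.0
t: 17.55
eef_pos: [0.5708, -0.0095, 0.1483]
orientation: [-179.9, -0.2, 164.2]
contact_force: [-0.8, -0.5, -0.2]
width: 0.0
grasp_force: 0.0
```

```bash
python3 -m creep '[[0,0,0,-0.01,0.003,0,0],[0,0,0,-0.025,0.007,0,0],[0,0,0,-0.045,0.012,0.01,0],[0,0,0,-0.075,0.02,0.03,0],[0,0,0,-0.11,0.03,0.06,0],[0,0,0,-0.14,0.04,0.08,0],[0,0,0,-0.17,0.08,0.08,0],[0,0,0,-0.19,0.12,0.08,0]]'; python3 -m creep '[[0,0,0,-0.02,0.04,0,0],[0,0,0,-0.04,0.08,0,0],[0,0,0,-0.06,0.12,0,0],[0,0,0,-0.07,0.16,0,0],[0,0,0,-0.08,0.2,0,0],[0,0,0,-0.08,0.24,0,0],[0,0,0,-0.08,0.27,0,0],[0,0,0,-0.08,0.27,0,0]]'
python3 - <<'E'
from h import *
from scipy import ndimage as N
a=snap('top','top4.png')
h=np.array([.5585,-.112]); g=cv2.cvtColor(a['pixels'],cv2.COLOR_RGB2GRAY).astype(float)
for r in(.08,.11,.14,.16):
    L=[]
    for th in np.arange(64,84,1.):
        t=np.radians(th);u=proj(a,[h[0]+r*np.cos(t),h[1]+r*np.sin(t),.173]);L.append(int(N.map_coordinates(g,[[u[1]],[u[0]]],order=1)[0]))
    print(r,L)
d=[np.abs(cv2.imread('pics/top2.png').astype(int)-cv2.imread('pics/top4.png')).max(2)]
for n,(x0,x1,y0,y1) in dict(pointer=(210,250,175,215),gauge=(255,285,145,180),post=(195,215,205,225),red=(288,322,100,138),ring=(345,380,128,160),brass=(155,180,140,165)).items(): print(n,(d[0][y0:y1,x0:x1]>40).sum())
E
```

```text
t: 18.35
eef_pos: [0.3787, 0.1109, 0.2288]
orientation: [-179.9, -0.1, 164.1]
contact_force: [0.7, 0.3, -0.1]
width: -0.003
grasp_force: 0.0
t: 19.15
eef_pos: [0.2998, 0.3824, 0.2277]
orientation: [-179.9, -0.2, 164.4]
contact_force: [0.3, 0.2, 0.7]
width: -0.002
grasp_force: 0.0
0.08 [237, 236, 238, 242, 242, 228, 192, 163, 160, 161, 164, 165, 162, 151, 122, 136, 195, 230, 242, 238]
0.11 [142, 226, 244, 236, 236, 240, 232, 192, 163, 162, 164, 168, 175, 137, 162, 227, 234, 237, 238, 237]
0.14 [216, 241, 235, 235, 235, 236, 237, 223, 175, 159, 161, 165, 128, 141, 235, 239, 236, 234, 232, 234]
0.16 [185, 186, 234, 236, 235, 235, 233, 216, 174, 161, 163, 169, 135, 166, 223, 220, 220, 225, 198, 129]
pointer 0
gauge 110
post 0
red 0
ring 0
brass 0
```

The arm is now at about 73.6°, against 73.2° for the gauge. The pointer, post and bystanders are unchanged in the picture, and the hand is clear.

```bash
python3 -m creep '[[0,0,0,0,0,0,0],[0,0,0,0,0,0,0],[0,0,0,0,0,0,0],[0,0,0,0,0,0,0]]' && python3 -c "
from bench import robot
print(robot.sign_off())"
```

```text
t: 19.6
eef_pos: [0.3011, 0.38, 0.2285]
orientation: [-179.9, -0.2, 164.1]
contact_force: [0.6, -0.0, 0.3]
width: -0.0
grasp_force: 0.0
the job is handed in; nothing more can be done
None
```

The job is handed in, but no verdict came back: by my last camera measurements the pointer line passes within 1 mm of the round post's axis, the stylus is about 4 mm from the gauge's axis, and the hand is clear with the bystanders unmoved.

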